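Stop the bench vacuum pump and dip its oil case

ROBOT

A 6-joint arm with a two-finger parallel gripper is mounted at the origin on the work surface. World frame = base frame: x ahead of the robot, y to its left, z up, the work surface at z = 0. Lengths are in m, angles in rad, forces in N, time in s.
With the tool pointing down it reaches from about 0.35 to 0.775 m from the base axis. Payload 5.5 kg.
Tool frame: the origin (TCP) lies at the very end of the fingers, on their centre line; the grasp point (between the pads) lies 19 mm behind it; z points along the fingers, y is the line along which they close (so a half turn about z gives the same grasp; the last joint's range is limited). The gripper opens to 85 mm and grips with 20 to 120 N. Pads are 22 mm wide; open, the fingers measure 114 mm over their backs; the gripper's body (76 mm by 85 mm) begins 54 mm behind the grasp point. The pads swing forward as they close: fully open they stand 13 mm farther back than shut.
Start: joints at [1.004, 0.313, 0.046, 1.304, 0, 1.431], TCP at [0.238, 0.523, 0.202] pointing down, gripper open.
Joint ranges: [-2.76, 2.76], [-0.86, 1.69], [-1.03, 1.26], [-2.2, 2.34], [-1.47, 1.5], [-3.14, 3.14]. Speed limits (rad/s): [2.57, 2.57, 3.14, 3.14, 3.14, 3.14].

INTERFACE

Orientations are given as a unit quaternion [w, x, y, z].
In Python, from workcell import env, cams, ticket, spotter gives the robot as it stands.
- The arm moves only by the tool jog_arm, never from a script. Its argument "increments" is a list that holds one entry, the list of rows, each a list of 7 numbers: the shift along the tool's x, y, z in units of 0.25 m (1.0 is 0.25 m), then the turn, a rotation vector about the tool's x, y, z in units of 180 degrees (1.0 is 180 degrees), then the closure in counts, from 0 (fully open) to 255 (shut). A call has 1 to 20 rows; each row shifts and turns the commanded pose from where the row before left it, along the tool's axes as they then stand; what a row does not reach is not made up. A row lasts 1/10 s, in which the tool goes at most 50 mm and 8.59 degrees, less where a joint would pass 70% of its speed; a pose out of reach is approached as far as the arm can. A call with a number of a shift or a turn outside -1 to 1 is refused whole. A call with a gripper value outside its range is refused whole. The fingers move at their own pace and stop on an object; "force" is the grip in N (left out, the last holds). Time passes only in rows, so rows that do not move let the fingers close. It gives the time, the measured TCP pose, the force, the opening and the grip force at its end, in the units of the state.
- env.get_state(): the state, without advancing time (a new reading comes with each control period).
- cams.read_camera(name): name is "scene" or "side" or "wrist"; returns a dict with "pixels" (384x512x3 uint8, red, green, blue), "fx", "fy", "cx", "cy" (pixels), "xyz" and "attitude" of the camera in the world; the wrist camera has in their place "mount" (4x4, takes a point from camera to tool coordinates, whose origin is the TCP and whose axes are the flange's). Camera axes: x right, y down, z forward; pixel columns grow to the right and rows downward; lengths in m; the calibration is good to about 2 mm. A picture is of the moment at which its call begins: read the wrist's pose just before it. There is no depth.
- ticket.hand_in(): hands the job in; it is judged then, once.
Trained networks look in the newest picture that a camera, given by its name, has taken for a name from the list of things; names that differ only in an ending like _2 or _b are one class to them, and where a whole thing is asked for, a point or a joint stands for the part that bears it (a point fixed in the world has none). Each returns a list of dicts, best first, with "conf" (0 to 1); they miss things now and then, are a little off and sometimes report something else, mostly with a low value. They report only what shows in the picture. A call takes as long as a camera call. They do not tell look-alikes from the thing itself.
- spotter.find_in(target, camera): "uv" ([column, row] in pixels, amid what is visible of it).
- spotter.cut_out(target, camera): "region" (384x512 bool, what is visible of it) and "uv" ([column, row] in pixels, amid what is visible of it).
- spotter.landmark_of(target, camera): "uv" ([column, row] in pixels: a listed point, or the origin of a listed thing).
The state is a dict: "clock": time; "joint_pos": joint angles; "qvel": joint speeds; "tau": joint torques, N m; "tcp_pos": TCP position; "orientation": TCP orientation; "wrist_force": force on the tool from outside, world axes, zero at the start; "ft_torque": the same for the moment, N m; "finger_gap": finger opening in m; "grip_force": force on a finger pad.
Only numpy, scipy, OpenCV 4.12 (cv2) and the standard library are available. Lean on these libraries where they do the work, as an engineer would, in place of code of your own. Each camera call takes 0.05 s, during which the arm holds its last target. There are 200 camera calls.

TASK

Switch the bench vacuum pump off at the rotary switch on top of it, then take the dipstick lying on the sheet of paper, push it down the pump's sloping dipstick tube until its collar stops on the mouth, and draw it right out again. Then hold it up for reading, level and still with the notched face up, clear of the pump and at least 15 cm above the bench; finish while still holding it there in the gripper. Leave the pump off and do not disturb the other things on the bench.

Things in the scene. Friction and masses are not known exactly. Their poses are not given: they have to be found in the camera images.
- pump: Grey bench vacuum pump, fixed. Oil case 130 mm wide, 150 mm high (exhaust cap to 164 mm) at its -y end; finned motor 120 mm across at its +y end, on it a terminal box (94 mm square, top at 185 mm) with the rotary switch. Base 140 x 310 mm. Filter flask 230 mm high, 100 mm across, 285 mm to +y and 60 mm to +x of the origin. Origin: on the bench under the joint of case and motor; z up.
- isolator (a joint): Rotary switch of the pump: 1.047 rad (60 degrees) = on, 0 = off, a stop at each end. From on to off it turns anticlockwise seen from above. Snap action: it is pushed to the nearer stop with up to 0.1 N m, flips over half way and stays at either stop by itself.
- isolator_grip (a point): Grip point on the rotary switch's vertical axis, 8 mm below the top of its black bar handle: bar 46 mm long, 14 mm thick, 32 mm high, on a disc 50 mm across whose top is 23 mm below this point. x axis along the bar, turning with it; z up. At off the bar lies along the pump's x axis (square to the motor), at on 60 degrees clockwise of that.
- filler_tube: Steel dipstick tube on the end of the oil case, fixed to the pump, rising outwards at 40 degrees above level in the pump's -y direction. Origin: centre of the flat rim at the open mouth, 135 mm above the bench; z axis out of the mouth along the bore. Flared mouth about 25 mm wide inside, 33 mm outside, narrowing within 12 mm to a 13 mm bore; free depth below the rim over 130 mm.
- dipstick: Steel dipstick, 191 mm, 0.12 kg, lying level on the paper, axis 15 mm above the bench. Origin: on the axis at the collar's seating face; x to the tip (at +123 mm), z out of the notched face, up at the start. Rod 6 mm thick, last 40 mm a blade 8 x 3 mm; collar 30 mm across, 8 mm thick; black handle x = -8 to -68 mm, flat sides 16 mm apart along y, 30 mm high. Balances near the collar.
- dipstick_grip (a point): Middle of the dipstick's black handle, on the rod's axis, 38 mm behind the collar's seating face; axes as the dipstick.
- dipstick_tip (a point): Tip of the dipstick, on the rod's axis; axes as the dipstick.
- screwdriver: Bystander: screwdriver with black handle, 200 mm long, lying on the bench beyond the paper. Origin under its middle.
- specimen_jar: Bystander: small jar with white cap, 48 mm across, 62 mm high, in front of the pump. Origin under its centre.
- petri_dish: Bystander: flat clear dish 90 mm across, 18 mm high. Origin under its centre.
- slide_box: Bystander: white plastic box for slides, 35 x 85 x 32 mm, in front of the pump. Origin under its centre.
- reagent_bottle: Bystander: amber bottle 64 mm across, 165 mm high, far side of the bench. Origin under its centre.
- beaker: Bystander: glass beaker 70 mm across, 90 mm high, front left. Origin under its centre.
- spanner: Bystander: steel spanner 180 mm long, lying on the robot's side of the paper. Origin under its middle.
Not all that is in view belongs to the job. Leave any green look-alike of the dipstick alone.

How it is judged:
By the outcome, as a careful person would: the job done as asked, in the order asked, and still so for the second after the job is handed in, while the arm keeps its last pose, push and grip.
It also fails if it takes over 64 s, if anything falls off the work surface, if the arm or the gripper's body presses on something with over 40 N, if the wrist force passes 120 N, or if a joint passes its speed limit or range.

## Working session

There is one attempt and no reset: what is moved stays moved. The work goes in short steps, Python scripts to look and compute and a tool call to move; the robot and the scene stay as the last step left them, time stands still between calls to the robot, and variables do not carry over. Pictures are saved under pics/ and viewed, at most 10 in all, crops included, and the job is handed in when it is done.

Besides the shell and the picture viewer there is one more tool, called after "Request:" as name([rows], argument=value, ...), one row to a line, values as JSON. jog_arm: Moves the arm, as the interface text tells. Shifts and turns lie within -1 to 1; 1 stands for 0.25 m of shift or 180 degrees of turn. Its arguments: {"type":"object","properties":{"increments":{"type":"array"},"force":{"type":"number"}},"required":["increments"]}

```bash
ls; mkdir -p pics
cat > h.py <<'E'
import numpy as np, cv2
from scipy.spatial.transform import Rotation as R
from workcell import env, cams, ticket, spotter
def q2R(q): return R.from_quat([q[1],q[2],q[3],q[0]]).as_matrix()
def shot(name,save=None):
    s=env.get_state(); c=cams.read_camera(name)
    if name=='wrist':
        M=np.array(c['mount']); Rt=q2R(s['orientation'])
        c['R']=Rt@M[:3,:3]; c['t']=np.array(s['tcp_pos'])+Rt@M[:3,3]
    else:
        a=np.array(c['attitude']); c['R']=q2R(a) if a.size==4 else a.reshape(3,3); c['t']=np.array(c['xyz'])
    if save: cv2.imwrite('pics/'+save,cv2.cvtColor(c['pixels'],cv2.COLOR_RGB2BGR))
    return c
def ray(c,uv):
    d=c['R']@np.array([(uv[0]-c['cx'])/c['fx'],(uv[1]-c['cy'])/c['fy'],1.]); return c['t'],d/np.linalg.norm(d)
def onz(c,uv,z):
    o,d=ray(c,uv); return o+d*(z-o[2])/d[2]
def proj(c,p):
    v=c['R'].T@(np.asarray(p)-c['t']); return np.array([c['cx']+c['fx']*v[0]/v[2],c['cy']+c['fy']*v[1]/v[2]])
def tri(rs):
    A=0;b=0
    for o,d in rs:
        P=np.eye(3)-np.outer(d,d);A=A+P;b=b+P@o
    return np.linalg.solve(A,b)
E
python3 - <<'E'
from h import *
print(env.get_state())
T=['pump','isolator_grip','filler_tube','dipstick','dipstick_grip','dipstick_tip','screwdriver','spanner','specimen_jar','slide_box','petri_dish','beaker','reagent_bottle']
for n in ['scene','side','wrist']:
    c=shot(n,n+'0.png'); print(n,c['fx'],c['t'].round(3),c['R'].round(3).tolist())
    for t in T:
        print(t,[(np.round(r['uv'],1).tolist(),round(r['conf'],2)) for r in spotter.landmark_of(t,n)[:3]])
a=[cv2.imread(f'pics/{n}0.png') for n in ('scene','side')]
cv2.imwrite('pics/both.png',np.vstack(a)) if 0 else None
E
```

```text
pics
{'clock': 0.0, 'joint_pos': array([1.00442138e+00, 3.13994632e-01, 4.49145019e-02, 1.30361561e+00,
       6.40164585e-06, 1.43118985e+00]), 'qvel': array([ 0.00048082, -0.00205326, -0.00071907,  0.00032843, -0.00025211,
       -0.00104877]), 'tau': array([-8.00772323e-04, -4.80623996e+01,  2.98535943e+01,  1.93607697e-02,
        8.63290870e-05,  1.10035177e-05]), 'tcp_pos': array([0.23769367, 0.52290822, 0.20148587]), 'orientation': array([-3.31321751e-04,  2.11768490e-01,  9.77319397e-01, -8.90042192e-04]), 'wrist_force': array([-0.11719857, -0.1888425 ,  0.60562286]), 'ft_torque': array([-0.00447685,  0.01001167, -0.04918018]), 'grip_force': 0.0, 'finger_gap': 0.08515696069409613}
scene 408.44998794035826 [0.918 0.524 1.224] [[-0.832, 0.465, -0.302], [0.555, 0.695, -0.458], [-0.003, -0.549, -0.836]]
pump [([288.7, 269.7], 0.8)]
isolator_grip [([310.0, 263.4], 0.65)]
filler_tube [([252.4, 208.4], 0.51), ([288.0, 267.5], 0.29)]
dipstick [([230.4, 163.6], 0.72), ([216.5, 123.3], 0.47)]
dipstick_grip [([222.3, 116.2], 0.69), ([231.0, 151.5], 0.56)]
dipstick_tip [([196.2, 145.0], 
[... 704 characters left out ...]
09.2, 268.7], 0.26)]
dipstick_tip [([297.0, 242.6], 0.77), ([364.9, 287.7], 0.65)]
screwdriver [([354.1, 262.7], 0.8)]
spanner [([277.7, 309.9], 0.74)]
specimen_jar [([215.9, 243.6], 0.84)]
slide_box [([171.9, 201.6], 0.67), ([190.1, 234.1], 0.53), ([306.9, 215.9], 0.46)]
petri_dish [([304.8, 217.9], 0.74)]
beaker [([169.5, 201.1], 0.96)]
reagent_bottle [([343.0, 236.7], 0.68)]
wrist 339.25513436388934 [0.177 0.552 0.374] [[0.414, 0.876, 0.246], [0.91, -0.399, -0.112], [-0.0, 0.271, -0.963]]
pump []
isolator_grip []
filler_tube []
dipstick []
dipstick_grip []
dipstick_tip []
screwdriver []
spanner []
specimen_jar []
slide_box []
petri_dish []
beaker [([202.4, 328.5], 0.63)]
reagent_bottle []
```

Run:
```python
import cv2,numpy as np
a=cv2.imread('pics/scene0.png')[90:330,150:420];b=cv2.imread('pics/side0.png')[110:350,130:400]
cv2.imwrite('pics/crop1.png',np.hstack([cv2.resize(x,(400,356),interpolation=cv2.INTER_CUBIC) for x in (a,b)]))
from h import *
cs=shot('scene');cd=shot('side')
def T(u,v): 
    p=tri([ray(cs,u),ray(cd,v)]); print(p.round(4), (proj(cs,p)-u).round(1),(proj(cd,p)-v).round(1))
print('iso');T((310,263.4),(216.9,150.3))
print('tube');T((252.4,208.4),(272.9,196.3))
print('dips: A origin 230,163 / 310,268');T((230.4,163.6),(310.3,268.3));T((231,151.5),(313.2,277.7));T((231.5,189.9),(297,242.6))
print('B');T((216.5,123.3),(359.3,315.2));T((222.3,116.2),(355.2,326.3));T((196.2,145),(364.9,287.7))
print('pump',onz(cs,(288.7,269.7),0))
for n,u,v in [('scr',(191.3,172.4),(354,262.7)),('span',(263,144),(277.7,309.9)),('jar',(309,208),(215.9,243.6)),('box',(335.7,228.5),(190.1,234.1)),('petri',(209.9,239.8),(304.8,217.9)),('beaker',(374,292),(169.5,201)),('bottle',(182,201),(343,236.7))]:
    print(n,onz(cs,u,0).round(3),onz(cd,v,0).round(3))
```

```text
iso
[0.5659 0.2532 0.2137] [1.8 0. ] [1.2 0.1]
tube
[ 0.5816 -0.0228  0.1245] [-2.5 -0.4] [-2.3  0.2]
dips: A origin 230,163 / 310,268
[ 0.5053 -0.2773  0.0143] [-0.5 -0.1] [-0.7  0.1]
[ 0.4755 -0.3163  0.023 ] [0. 0.] [ 0. -0.]
[ 0.563  -0.1716  0.0208] [0.1 0. ] [ 0.1 -0. ]
B
[ 0.4532 -0.4777  0.0204] [-2.2 -0.8] [-3.6  0.6]
[ 0.4154 -0.4929  0.0238] [-1.8 -0.6] [-3.1  0.5]
[ 0.565  -0.4302  0.0074] [-0.5 -0.2] [-0.8  0.2]
pump [0.56499061 0.17221218 0.        ]
scr [ 0.639 -0.331  0.   ] [ 0.641 -0.343  0.   ]
span [ 0.346 -0.295  0.   ] [ 0.332 -0.318  0.   ]
jar [0.373 0.029 0.   ] [0.376 0.026 0.   ]
box [0.348 0.142 0.   ] [0.341 0.13  0.   ]
petri [ 0.72  -0.057  0.   ] [ 0.715 -0.071  0.   ]
beaker [0.39  0.376 0.   ] [0.399 0.38  0.   ]
bottle [ 0.726 -0.241  0.   ] [ 0.726 -0.238  0.   ]
```

View pics/crop1.png

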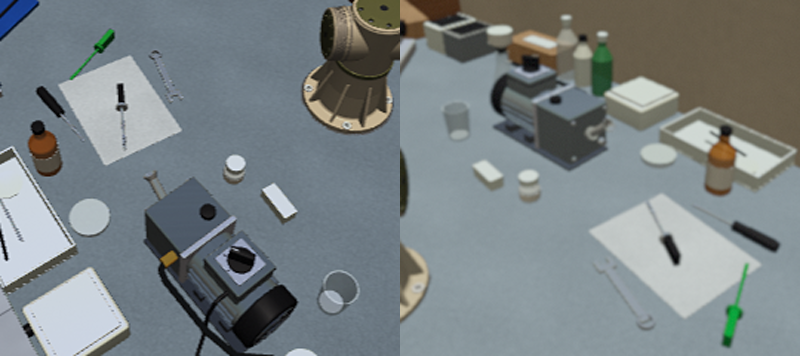

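Candidates: black-handled stick on the paper (scene 230,163 / side 310,268) and the green one off the paper (scene 216,123 / side 359,315). The black one on the paper fits the description, and I'll confirm it close up. The switch comes first.

```bash
cat >> h.py <<'E'
def frame(z,y):
    z=np.array(z,float);z/=np.linalg.norm(z);y=np.array(y,float);y-=z*(y@z);y/=np.linalg.norm(y)
    return np.column_stack([np.cross(y,z),y,z])
def plan(p1,R1,p0=None,R0=None,v=0.04,w=8.0):
    """constant row (tool units) repeated n times from pose 0 (now) to pose 1"""
    s=env.get_state()
    if p0 is None: p0=s['tcp_pos']
    if R0 is None: R0=q2R(s['orientation'])
    d=R0.T@(np.array(p1)-p0); rv=R.from_matrix(R0.T@R1).as_rotvec()
    n=int(max(1,np.ceil(np.linalg.norm(d)/v),np.ceil(np.degrees(np.linalg.norm(rv))/w)))
    A=sum(R.from_rotvec(rv*k/n).as_matrix() for k in range(n))
    sh=np.linalg.solve(A,d)
    print(n,'rows',[float(x) for x in np.r_[sh/.25,rv/n/np.pi].round(4)])
def ya(deg): return [np.cos(np.radians(deg)),np.sin(np.radians(deg)),0]
E
python3 -c "
from h import *
s=env.get_state();p=s['tcp_pos'];R0=q2R(s['orientation'])
plan([.54,.27,.34],frame([0,0,-1],ya(30)))"
```

```text
11 rows [-0.1456, 0.0015, -0.05, 0.0, -0.0, 0.018]
```

Request:
jog_arm([
  [[-0.1456, 0.0015, -0.05, 0, 0, 0.018, 0], [-0.1456, 0.0015, -0.05, 0, 0, 0.018, 0], [-0.1456, 0.0015, -0.05, 0, 0, 0.018, 0], [-0.1456, 0.0015, -0.05, 0, 0, 0.018, 0], [-0.1456, 0.0015, -0.05, 0, 0, 0.018, 0], [-0.1456, 0.0015, -0.05, 0, 0, 0.018, 0], [-0.1456, 0.0015, -0.05, 0, 0, 0.018, 0], [-0.1456, 0.0015, -0.05, 0, 0, 0.018, 0], [-0.1456, 0.0015, -0.05, 0, 0, 0.018, 0], [-0.1456, 0.0015, -0.05, 0, 0, 0.018, 0], [-0.1456, 0.0015, -0.05, 0, 0, 0.018, 0], [0, 0, 0, 0, 0, 0, 0], [0, 0, 0, 0, 0, 0, 0]],
])

```text
clock: 3.5
tcp_pos: [0.5402, 0.2692, 0.3399]
orientation: [-0.0, 0.501, 0.865, 0.0]
wrist_force: [-0.2, 0.0, 0.1]
finger_gap: 0.0857
grip_force: 0.0
```

Run:
```python
from h import *
s=env.get_state();print(s['tcp_pos'],s['clock'])
c=shot('wrist','w1.png')
for t in ['pump','isolator_grip','filler_tube']: print(t,[(np.round(r['uv'],1).tolist(),round(r['conf'],2)) for r in spotter.landmark_of(t,'wrist')[:3]])
r=spotter.landmark_of('isolator_grip','wrist')
if r: print(onz(c,r[0]['uv'],.214))
```

```text
[0.54018704 0.26920879 0.33986388] 3.5
pump []
isolator_grip [([268.9, 214.9], 0.75)]
filler_tube [([175.4, 369.0], 0.57)]
[0.56491043 0.24974229 0.214     ]
```

View pics/w1.png

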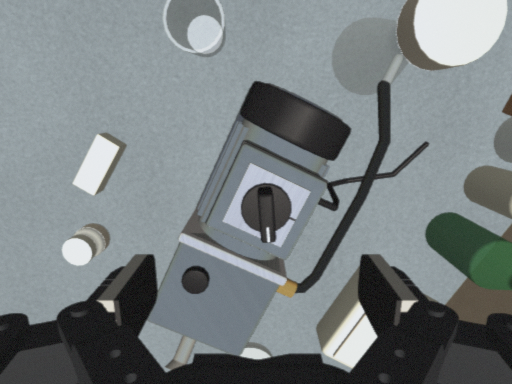

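The wrist view shows the switch bar from (265,190) to (268,240) on its disc centred near (266,210). The terminal box is rotated, with its edge from (247,145) to (327,181), and the tube is at the lower left near (183,350).

```bash
cat > c1.py <<'E'
from h import *
c=shot('wrist')
def L(a,b,z):
    p,q=onz(c,a,z),onz(c,b,z);d=q-p;print(p.round(3),q.round(3),'len',np.linalg.norm(d).round(4),'ang',np.degrees(np.arctan2(d[1],d[0])).round(1))
L((265,188),(268,242),.222);L((247,145),(327,181),.185);L((182,238),(283,283),.15);L((247,145),(204,230),.185)
L((187,238),(152,322),.15);L((283,283),(245,353),.15)
print(onz(c,(266,210),.195), onz(c,(268.9,214.9),.214))
m=spotter.cut_out('isolator_grip','wrist')
if m:
    g=m[0]['region'].astype(np.uint8); print(m[0]['conf'],g.sum(),cv2.boundingRect(g))
# dark bar by brightness is hard; report gray along row
E
python3 c1.py
```

```text
[0.546 0.273 0.222] [0.574 0.231 0.222] len 0.0509 ang -56.5
[0.515 0.294 0.185] [0.601 0.302 0.185] len 0.0858 ang 5.9
[0.504 0.161 0.15 ] [0.633 0.17  0.15 ] len 0.1297 ang 3.9
[0.515 0.294 0.185] [0.52  0.197 0.185] len 0.0972 ang -87.3
[0.509 0.164 0.15 ] [0.522 0.043 0.15 ] len 0.1211 ang -84.0
[0.633 0.17  0.15 ] [0.643 0.061 0.15 ] len 0.1089 ang -85.0
[0.56205064 0.24934621 0.195     ] [0.56335958 0.25147534 0.214     ]
0.6 2197 (242, 185, 51, 60)
```

Run:
```python
from h import *
F=frame([0,0,-1],ya(34.5))
plan([.5635,.2505,.26],F)
plan([.5635,.2505,.198],F,[.5635,.2505,.26],F)
```

```text
3 rows [-0.0401, 0.0139, 0.1063, -0.0, -0.0, -0.0083]
2 rows [0.0, 0.0, 0.124, 0.0, 0.0, 0.0]
```

Request:
jog_arm([
  [[-0.04, 0.014, 0.106, 0, 0, -0.0083, 0], [-0.04, 0.014, 0.106, 0, 0, -0.0083, 0], [-0.04, 0.014, 0.106, 0, 0, -0.0083, 0], [0, 0, 0.08, 0, 0, 0, 0], [0, 0, 0.08, 0, 0, 0, 0], [0, 0, 0.08, 0, 0, 0, 0], [0, 0, 0, 0, 0, 0, 0], [0, 0, 0, 0, 0, 0, 255], [0, 0, 0, 0, 0, 0, 255], [0, 0, 0, 0, 0, 0, 255], [0, 0, 0, 0, 0, 0, 255], [0, 0, 0, 0, 0, 0, 255], [0, 0, 0, 0, 0, 0, 255], [0, 0, 0, 0, 0, 0, 255], [0, 0, 0, 0, 0, 0, 255]],
], force=30)

```text
clock: 5.35
tcp_pos: [0.5642, 0.2497, 0.2004]
orientation: [0.0, 0.466, 0.885, 0.0]
wrist_force: [0.0, 0.9, 0.6]
finger_gap: -0.0001
grip_force: 0.0
```

Run:
```python
from h import *
print(env.get_state()['finger_gap'],env.get_state()['tcp_pos'])
c=shot('wrist');d=shot('side')
a=c['pixels'][90:340,120:400];b=d['pixels'][100:230,150:295]
cv2.imwrite('pics/w2.png',np.hstack([cv2.resize(x,(400,357),interpolation=cv2.INTER_CUBIC) for x in (a,b)])[:,:,::-1])
```

```text
-0.00014013782183747915 [0.56420921 0.24965405 0.20041551]
```

View pics/w2.png

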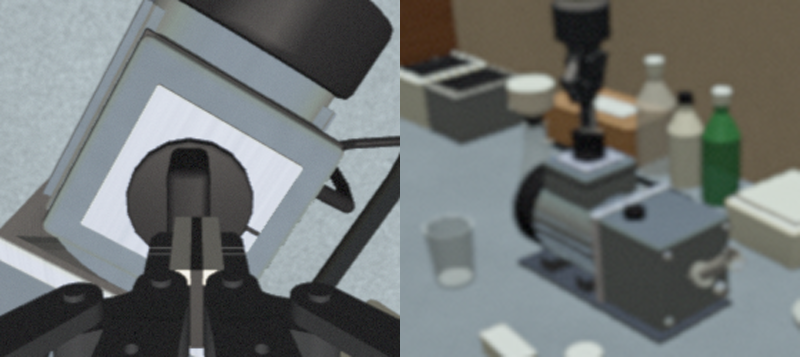

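Run:
```python
from h import *
s=env.get_state();c=shot('wrist')
f=lambda p:((proj(c,p)-[120,90])/.7).round(0)
t=s['tcp_pos'];print('tcp',f(t))
for z in (.222,.205,.191):
    for k in (-23,0,23): print(z,k,f([.5635+k/1e3*np.cos(np.radians(-55.5)),.2505+k/1e3*np.sin(np.radians(-55.5)),z]))
for r in spotter.landmark_of('isolator_grip','wrist'): print(r, f(onz(c,r['uv'],.2)))
# disc edge left/right at crop y200
for z in(.18,.185,.19,.195): print(z,np.linalg.norm(onz(c,(120+127*.7,90+200*.7),z)-onz(c,(120+254*.7,90+200*.7),z)))
```

```text
tcp [194. 208.]
0.222 -23 [193. 163.]
0.222 0 [193. 229.]
0.222 23 [193. 290.]
0.205 -23 [193. 150.]
0.205 0 [193. 210.]
0.205 23 [193. 267.]
0.191 -23 [193. 141.]
0.191 0 [193. 197.]
0.191 23 [194. 250.]
{'uv': [253.5, 247.6], 'conf': 0.79} [191. 225.]
0.18 0.05348169327006691
0.185 0.05208671510969823
0.19 0.05069173694932956
0.195 0.049296758788960775
```

Request:
jog_arm([
  [[0, 0, 0, 0, 0, 0, 0], [0, 0, 0, 0, 0, 0, 0], [0, 0, 0, 0, 0, 0, 0], [0, 0, 0, 0, 0, 0, 0], [0, 0, 0, 0, 0, 0, 0], [0, 0, 0, 0, 0, 0, 0]],
])

```text
clock: 6.15
tcp_pos: [0.5642, 0.2497, 0.2004]
orientation: [0.0, 0.466, 0.885, 0.0]
wrist_force: [-0.7, 0.3, 0.5]
finger_gap: 0.0847
grip_force: 0.0
```

Run:
```python
from h import *
print(env.get_state()['finger_gap'],env.get_state()['tcp_pos'])
c=shot('wrist');d=shot('side')
a=c['pixels'][90:370,120:400];b=d['pixels'][110:190,170:250]
cv2.imwrite('pics/w3.png',np.hstack([cv2.resize(x,(400,400),interpolation=cv2.INTER_CUBIC) for x in (a,b)])[:,:,::-1])
```

```text
0.08466468497509284 [0.56423385 0.24968093 0.20042166]
```

View pics/w3.png

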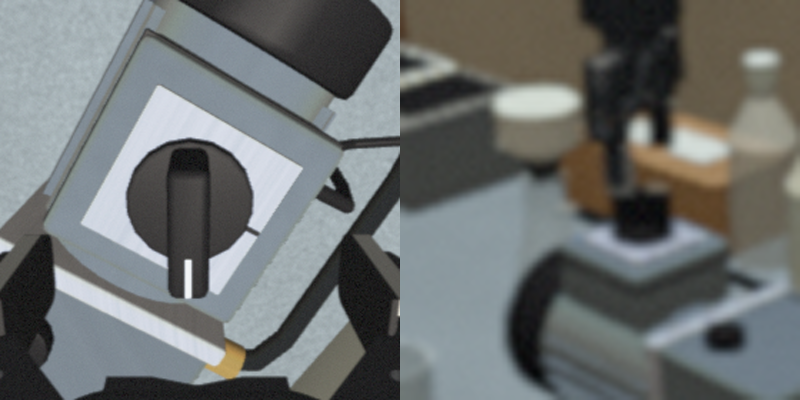

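Run:
```python
from h import *
c=shot('wrist');d=shot('side');e=shot('scene')
print(tri([ray(c,(252.3,254.5)),ray(d,(218,149))]).round(4))
r=spotter.landmark_of('isolator_grip','scene');print(r)
print('side crop: tcp',((proj(d,[.5642,.2497,.2004])-[170,110])*5).round()+[400,0])
for z in (.223,.214,.2,.191): print(z,((proj(d,[.5635,.2505,z])-[170,110])*5).round()+[400,0])
for sgn in (-1,1):
    print('tip',((proj(d,np.array([.5642,.2497,.2134])+sgn*.0425*np.array(ya(34.5)))-[170,110])*5).round()+[400,0])
```

```text
[0.5631 0.2483 0.2219]
[{'uv': [311.0, 260.5], 'conf': 0.63}]
side crop: tcp [643. 220.]
0.223 [639. 192.]
0.214 [640. 203.]
0.2 [641. 220.]
0.191 [642. 231.]
tip [622. 226.]
tip [660. 183.]
```

The first close passed above the bar. In the side view the fingertips sit about 25–30 mm higher than the nominal TCP. I'll go 20 mm lower and close again.

Request:
jog_arm([
  [[0, 0, 0.04, 0, 0, 0, 0], [0, 0, 0.04, 0, 0, 0, 0], [0, 0, 0, 0, 0, 0, 255], [0, 0, 0, 0, 0, 0, 255], [0, 0, 0, 0, 0, 0, 255], [0, 0, 0, 0, 0, 0, 255], [0, 0, 0, 0, 0, 0, 255], [0, 0, 0, 0, 0, 0, 255], [0, 0, 0, 0, 0, 0, 255]],
], force=30)

```text
clock: 7.35
tcp_pos: [0.5622, 0.2482, 0.181]
orientation: [-0.001, 0.467, 0.884, -0.002]
wrist_force: [-6.3, -4.9, 5.0]
finger_gap: 0.0132
grip_force: 33.5
```

Gripped at 13 mm, so the real fingertips end about 25 mm short of the nominal TCP. Now I'll turn the switch 60° anticlockwise.

Request:
jog_arm([
  [[0, 0, 0, 0, 0, -0.035, 255], [0, 0, 0, 0, 0, -0.035, 255], [0, 0, 0, 0, 0, -0.035, 255], [0, 0, 0, 0, 0, -0.035, 255], [0, 0, 0, 0, 0, -0.035, 255], [0, 0, 0, 0, 0, -0.035, 255], [0, 0, 0, 0, 0, -0.035, 255], [0, 0, 0, 0, 0, -0.035, 255], [0, 0, 0, 0, 0, -0.035, 255], [0, 0, 0, 0, 0, -0.018, 255], [0, 0, 0, 0, 0, 0, 255]],
])

```text
clock: 8.45
tcp_pos: [0.5626, 0.2493, 0.181]
orientation: [-0.001, -0.038, 0.999, -0.0]
wrist_force: [-5.4, -1.9, 4.4]
finger_gap: 0.0133
grip_force: 33.3
```

Run:
```python
from h import *
c=shot('wrist');M=np.array(c['mount'])
for x in (.0,.011):
  for row in (240,245):
    d=M[:3,:3]@np.array([(255-c['cx'])/c['fx'],(row-c['cy'])/c['fy'],1]);o=M[:3,3];k=(x-o[0])/d[0];print(x,row,(o+k*d).round(4))
s=env.get_state();F0=frame([0,0,-1],ya(94.4));p0=s['tcp_pos'].copy();p0[2]=.30
plan([.49,-.30,.27],frame([0,0,-1],ya(148.8)),p0,F0)
print(s['joint_pos'].round(2))
```

```text
0.0 240 [ 0.     -0.0012 -0.0071]
0.0 245 [ 0.     -0.0012 -0.0137]
0.011 240 [ 0.011 -0.001 -0.034]
0.011 245 [ 0.011  -0.001  -0.0394]
14 rows [0.0994, -0.131, 0.0086, 0.0, 0.0, -0.0216]
[0.29 0.4  0.12 1.29 0.   0.21]
```

Request:
jog_arm([
  [[0, 0, 0, 0, 0, 0, 0], [0, 0, 0, 0, 0, 0, 0], [0, 0, 0, 0, 0, 0, 0], [0, 0, 0, 0, 0, 0, 0], [0, 0, -0.1, 0, 0, 0, 0], [0, 0, -0.12, 0, 0, 0, 0], [0, 0, -0.16, 0, 0, 0, 0], [0, 0, -0.1, 0, 0, 0, 0]],
])

```text
clock: 9.3
tcp_pos: [0.5648, 0.2499, 0.3034]
orientation: [0.002, -0.038, 0.999, 0.0]
wrist_force: [0.4, -0.3, 0.7]
finger_gap: 0.0859
grip_force: 0.0
```

```bash
python3 -c "
from h import *
shot('wrist','w4.png')"
```

Request:
jog_arm([
  [[0.0994, -0.131, 0.0086, 0, 0, -0.0216, 0], [0.0994, -0.131, 0.0086, 0, 0, -0.0216, 0], [0.0994, -0.131, 0.0086, 0, 0, -0.0216, 0], [0.0994, -0.131, 0.0086, 0, 0, -0.0216, 0], [0.0994, -0.131, 0.0086, 0, 0, -0.0216, 0], [0.0994, -0.131, 0.0086, 0, 0, -0.0216, 0], [0.0994, -0.131, 0.0086, 0, 0, -0.0216, 0], [0.0994, -0.131, 0.0086, 0, 0, -0.0216, 0], [0.0994, -0.131, 0.0086, 0, 0, -0.0216, 0], [0.0994, -0.131, 0.0086, 0, 0, -0.0216, 0], [0.0994, -0.131, 0.0086, 0, 0, -0.0216, 0], [0.0994, -0.131, 0.0086, 0, 0, -0.0216, 0], [0.0994, -0.131, 0.0086, 0, 0, -0.0216, 0], [0.0994, -0.131, 0.0086, 0, 0, -0.0216, 0], [0, 0, 0, 0, 0, 0, 0], [0, 0, 0, 0, 0, 0, 0]],
])

```text
clock: 10.95
tcp_pos: [0.4907, -0.3003, 0.2692]
orientation: [-0.0, -0.49, 0.872, 0.001]
wrist_force: [-0.2, 0.2, 0.2]
finger_gap: 0.0858
grip_force: 0.0
```

Run:
```python
from h import *
s=env.get_state();print(s['tcp_pos'],s['orientation'],s['joint_pos'].round(2))
c=shot('wrist','w5.png')
for t,z in [('dipstick',.015),('dipstick_grip',.015),('dipstick_tip',.015)]:
  for r in spotter.landmark_of(t,'wrist')[:2]: print(t,np.round(r['uv'],1),round(r['conf'],2),onz(c,r['uv'],z).round(4))
a=cv2.imread('pics/w4.png')[100:330,150:380];b=cv2.imread('pics/w5.png')[100:330,150:380]
b=cv2.imread('pics/w5.png')
cv2.imwrite('pics/v5.png',np.hstack([cv2.resize(a,(288,288)),b]) if 0 else np.hstack([cv2.copyMakeBorder(a,0,154,0,0,0),b]))
```

```text
[ 0.49072474 -0.30032853  0.26916767] [-2.15281741e-04 -4.89663832e-01  8.71910763e-01  9.51775642e-04] [-0.69  0.31  0.2   1.47  0.   -1.71]
dipstick [258.8 177.2] 0.98 [ 0.5001 -0.282   0.015 ]
dipstick [205.4   4.5] 0.59 [ 0.4488 -0.4816  0.015 ]
dipstick_grip [258.5 149.5] 0.83 [ 0.4821 -0.3123  0.015 ]
dipstick_tip [261.9 266.6] 0.79 [ 0.5617 -0.1725  0.015 ]
dipstick_tip [154.5  95.5] 0.57 [ 0.555  -0.4323  0.015 ]
```

View pics/v5.png

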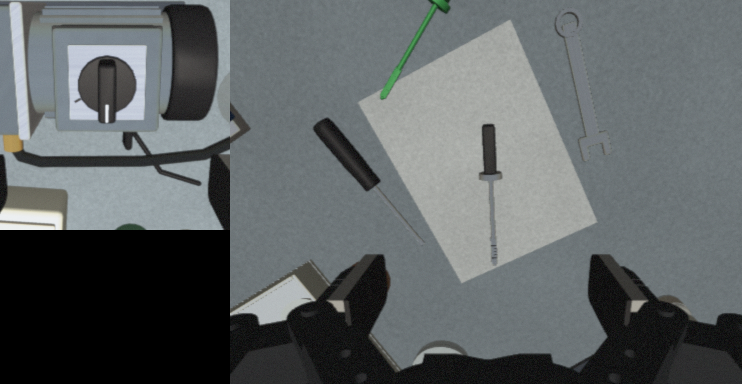

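Left: the bar is now square to the motor, so the switch is off. Right: the black-handled stick on the paper runs from (488,125) to (494,264) in this picture, notches visible at its tip. The green look-alike is at (415,50). I'll calibrate the true fingertip length with a light touch on the clear paper beside the stick.

Run:
```python
from h import *
F=frame([0,0,-1],ya(150))
plan([.43,-.28,.03],F)
```

```text
7 rows [0.0087, 0.0354, 0.1376, -0.0, 0.0, -0.0009]
```

Request:
jog_arm([
  [[0.0087, 0.0354, 0.1376, 0, 0, -0.0009, 255], [0.0087, 0.0354, 0.1376, 0, 0, -0.0009, 255], [0.0087, 0.0354, 0.1376, 0, 0, -0.0009, 255], [0.0087, 0.0354, 0.1376, 0, 0, -0.0009, 255], [0.0087, 0.0354, 0.1376, 0, 0, -0.0009, 255], [0.0087, 0.0354, 0.1376, 0, 0, -0.0009, 255], [0.0087, 0.0354, 0.1376, 0, 0, -0.0009, 255], [0, 0, 0, 0, 0, 0, 255], [0, 0, 0.04, 0, 0, 0, 255], [0, 0, 0.04, 0, 0, 0, 255], [0, 0, 0, 0, 0, 0, 255]],
])

```text
clock: 12.25
tcp_pos: [0.4308, -0.2814, 0.0097]
orientation: [0.0, -0.499, 0.866, -0.001]
wrist_force: [-0.8, 0.0, 0.3]
finger_gap: 0.0002
grip_force: 0.0
```

Request:
jog_arm([
  [[0, 0, 0.02, 0, 0, 0, 255], [0, 0, 0.02, 0, 0, 0, 255], [0, 0, 0, 0, 0, 0, 255]],
])

```text
clock: 12.55
tcp_pos: [0.4299, -0.281, -0.0009]
orientation: [-0.0, -0.499, 0.866, 0.0]
wrist_force: [0.1, 0.2, 0.1]
finger_gap: 0.0002
grip_force: 0.0
```

Request:
jog_arm([
  [[0, 0, 0.02, 0, 0, 0, 255], [0, 0, 0.02, 0, 0, 0, 255], [0, 0, 0.02, 0, 0, 0, 255], [0, 0, 0, 0, 0, 0, 255]],
])

```text
clock: 12.95
tcp_pos: [0.4294, -0.2806, -0.0164]
orientation: [-0.0, -0.499, 0.866, 0.001]
wrist_force: [-0.5, -0.1, -0.2]
finger_gap: 0.0002
grip_force: 0.0
```

Request:
jog_arm([
  [[0, 0, 0.015, 0, 0, 0, 255], [0, 0, 0, 0, 0, 0, 255]],
])

```text
clock: 13.15
tcp_pos: [0.4298, -0.2809, -0.0197]
orientation: [-0.0, -0.499, 0.866, 0.0]
wrist_force: [0.7, -0.9, 0.1]
finger_gap: -0.0001
grip_force: 0.0
```

Request:
jog_arm([
  [[0, 0, 0.015, 0, 0, 0, 255], [0, 0, 0, 0, 0, 0, 255]],
])

```text
clock: 13.35
tcp_pos: [0.4298, -0.2809, -0.0234]
orientation: [-0.0, -0.499, 0.866, 0.0]
wrist_force: [-0.1, 0.5, -0.3]
finger_gap: 0.0001
grip_force: 0.0
```

Request:
jog_arm([
  [[0, 0, 0.012, 0, 0, 0, 255], [0, 0, 0, 0, 0, 0, 255]],
])

```text
clock: 13.55
tcp_pos: [0.4298, -0.2809, -0.0264]
orientation: [-0.0, -0.499, 0.866, 0.0]
wrist_force: [0.7, -0.7, 0.6]
finger_gap: 0.0003
grip_force: 0.0
```

Request:
jog_arm([
  [[0, 0, 0.012, 0, 0, 0, 255], [0, 0, 0, 0, 0, 0, 255]],
])

```text
clock: 13.75
tcp_pos: [0.4302, -0.2813, -0.0288]
orientation: [0.0, -0.499, 0.866, -0.0]
wrist_force: [-0.2, 0.4, 2.1]
finger_gap: 0.0002
grip_force: 1.4
```

Request:
jog_arm([
  [[0, 0, 0.012, 0, 0, 0, 255], [0, 0, 0, 0, 0, 0, 255]],
])

```text
clock: 13.95
tcp_pos: [0.4303, -0.2814, -0.029]
orientation: [0.0, -0.499, 0.866, -0.001]
wrist_force: [-8.0, 5.4, 28.6]
finger_gap: 0.0002
grip_force: 14.8
```

Run:
```python
from h import *
s=env.get_state();p=s['tcp_pos']+[0,0,.07];F0=q2R(s['orientation'])
u=np.array(ya(60));t=np.radians(20)
F=frame(np.cos(t)*np.array([0,0,-1])+np.sin(t)*u,ya(150))
H=[.4875,-.3012,.04]
plan(H,F,p,F0)
plan([.4875,-.3012,-.0208],F,H,F,v=.02)
```

```text
3 rows [-0.0151, -0.0792, 0.0032, -0.0002, -0.0371, -0.0001]
4 rows [0.0208, 0.0, 0.0571, 0.0, 0.0, 0.0]
```

Request:
jog_arm([
  [[0, 0, -0.04, 0, 0, 0, 255], [0, 0, -0.12, 0, 0, 0, 255], [0, 0, -0.12, 0, 0, 0, 0], [0, 0, 0, 0, 0, 0, 0]],
])

```text
clock: 14.35
tcp_pos: [0.4325, -0.2833, 0.0418]
orientation: [0.001, -0.499, 0.866, -0.003]
wrist_force: [-0.1, -1.3, -0.3]
finger_gap: 0.0286
grip_force: 0.0
```

Request:
jog_arm([
  [[-0.0151, -0.0792, 0.0032, 0, -0.037, 0, 0], [-0.0151, -0.0792, 0.0032, 0, -0.037, 0, 0], [-0.0151, -0.0792, 0.0032, 0, -0.037, 0, 0], [0, 0, 0, 0, 0, 0, 0], [0, 0, 0, 0, 0, 0, 0], [0, 0, 0, 0, 0, 0, 0]],
])

```text
clock: 14.95
tcp_pos: [0.4865, -0.2999, 0.0364]
orientation: [0.15, -0.492, 0.853, 0.087]
wrist_force: [-0.2, 0.5, -0.4]
finger_gap: 0.0854
grip_force: 0.0
```

Run:
```python
from h import *
u=np.array(ya(60));t=np.radians(20)
F=frame(np.cos(t)*np.array([0,0,-1])+np.sin(t)*u,ya(150))
c=shot('wrist','w6.png')
for t in ['dipstick','dipstick_grip','dipstick_tip']:
  for r in spotter.landmark_of(t,'wrist')[:1]: print(t,np.round(r['uv'],1),round(r['conf'],2),onz(c,r['uv'],.015).round(4))
plan([.4875,-.3012,-.0208],F,v=.02)
```

```text
dipstick [256.5 242.2] 0.94 [ 0.4997 -0.2797  0.015 ]
dipstick_grip [254.7 193.7] 0.65 [ 0.4819 -0.3124  0.015 ]
dipstick_tip [262.2 352.4] 0.68 [ 0.5589 -0.1682  0.015 ]
3 rows [0.0276, -0.0011, 0.0726, -0.0001, -0.0001, -0.0]
```

Request:
jog_arm([
  [[0.0276, -0.001, 0.0726, 0, 0, -0.003, 0], [0.0276, -0.001, 0.0726, 0, 0, -0.003, 0], [0.0276, -0.001, 0.0726, 0, 0, 0, 0], [0, 0, 0, 0, 0, 0, 0], [0, 0, 0, 0, 0, 0, 255], [0, 0, 0, 0, 0, 0, 255], [0, 0, 0, 0, 0, 0, 255], [0, 0, 0, 0, 0, 0, 255], [0, 0, 0, 0, 0, 0, 255], [0, 0, 0, 0, 0, 0, 255], [0, 0, 0, 0, 0, 0, 255]],
], force=70)

```text
clock: 16.25
tcp_pos: [0.4879, -0.3026, -0.0206]
orientation: [0.151, -0.5, 0.849, 0.085]
wrist_force: [-1.0, -1.5, 5.8]
finger_gap: 0.0149
grip_force: 68.5
```

```bash
cat >> h.py <<'E'
PG=np.array([.4879,-.3026,-.0206]);RG=q2R([.151,-.5,.849,.085]);RG=R.from_matrix(RG).as_matrix()
_x=np.array(ya(61));RS=np.column_stack([_x,np.cross([0,0,1],_x),[0,0,1]])
SG=np.array([.4819,-.3124,.015])+.038*_x   # stick origin at grasp
Rts=RG.T@RS; pts=RG.T@(SG-PG)              # stick in tool
def tool_for(o,Rs):
    Rt=Rs@Rts.T; return o-Rt@pts, Rt
def stick_now():
    s=env.get_state();Rt=q2R(s['orientation']);return s['tcp_pos']+Rt@pts,Rt@Rts
YAW=4.5
def tube(yaw=YAW):
    a=np.radians(yaw-90);return np.array([np.cos(np.radians(40))*np.cos(a),np.cos(np.radians(40))*np.sin(a),np.sin(np.radians(40))])
def ins_R(yaw=YAW):
    x=-tube(yaw);y=np.cross([0,0,1],x);y/=np.linalg.norm(y);return np.column_stack([x,y,np.cross(x,y)])
E
python3 - <<'E'
from h import *
print(Rts.round(3),pts.round(4))
s=env.get_state();p0=s['tcp_pos'];R0=q2R(s['orientation'])
plan(p0+[0,0,.2],R0)
m=np.array([.581,-.022,.135])
p,Rt=tool_for(m+tube()*(.123+.09),ins_R());print(p,Rt)
plan(p,Rt,p0+[0,0,.2],R0)
E
```

```text
[[-0.94  -0.001 -0.341]
 [ 0.001  1.    -0.007]
 [ 0.341 -0.007 -0.94 ]] [-0.0371  0.0003 -0.0244]
6 rows [-0.0456, -0.001, -0.1253, 0.0, 0.0, 0.0]
[ 0.59768635 -0.22769098  0.26168922] [[ 0.07470715 -0.99663905  0.03360735]
 [-0.93638783 -0.08170049 -0.34132517]
 [ 0.34292373 -0.00597008 -0.93934428]]
7 rows [-0.0614, -0.054, -0.0428, -0.0001, 0.0307, -0.0274]
```

Request:
jog_arm([
  [[-0.02, 0, -0.055, 0, 0, 0, 255], [-0.03, 0, -0.08, 0, 0, 0, 255], [-0.0456, -0.001, -0.125, 0, 0, 0, 255], [-0.0456, -0.001, -0.125, 0, 0, 0, 255], [-0.0456, -0.001, -0.125, 0, 0, 0, 255], [-0.0456, -0.001, -0.125, 0, 0, 0, 255], [-0.04, -0.001, -0.115, 0, 0, 0, 255], [-0.0614, -0.054, -0.0428, 0, 0.0307, -0.0274, 255], [-0.0614, -0.054, -0.0428, 0, 0.0307, -0.0274, 255], [-0.0614, -0.054, -0.0428, 0, 0.0307, -0.0274, 255], [-0.0614, -0.054, -0.0428, 0, 0.0307, -0.0274, 255], [-0.0614, -0.054, -0.0428, 0, 0.0307, -0.0274, 255], [-0.0614, -0.054, -0.0428, 0, 0.0307, -0.0274, 255], [-0.0614, -0.054, -0.0428, 0, 0.0307, -0.0274, 255], [0, 0, 0, 0, 0, 0, 255], [0, 0, 0, 0, 0, 0, 255]],
])

```text
clock: 17.85
tcp_pos: [0.5973, -0.2256, 0.2596]
orientation: [0.116, 0.725, -0.666, 0.13]
wrist_force: [0.3, -0.5, -1.1]
finger_gap: 0.015
grip_force: 68.2
```

```bash
cat > look.py <<'E'
import sys
from h import *
o,Rs=stick_now();print('stick o',o.round(4),'tip',(o+.123*Rs[:,0]).round(4),env.get_state()['joint_pos'].round(2))
c={n:shot(n) for n in('wrist','scene','side')}
L={}
for n in c:
  for t in ['filler_tube','dipstick','dipstick_grip','dipstick_tip']:
    rs=spotter.landmark_of(t,n)[:2]; L[n,t]=rs
    e={'dipstick':o,'dipstick_grip':o-.038*Rs[:,0],'dipstick_tip':o+.123*Rs[:,0],'filler_tube':np.array([.581,-.022,.135])}[t]
    print(n,t,[(np.round(r['uv'],1).tolist(),round(r['conf'],2)) for r in rs],'pred',proj(c[n],e).round(1))
q=c['wrist']['pixels'][:, :];
a=cv2.resize(c['side']['pixels'][150:250,210:330],(288,240),interpolation=cv2.INTER_CUBIC);b=cv2.resize(c['scene']['pixels'][140:240,190:310],(288,240),interpolation=cv2.INTER_CUBIC)
im=np.zeros((480,800,3),np.uint8);im[:384,:512]=q;im[:240,512:]=a;im[240:480,512:]=b
cv2.imwrite('pics/'+sys.argv[1],im[:,:,::-1])
E
python3 look.py v7.png
```

```text
stick o [ 0.5932 -0.1826  0.2698] tip [ 0.5854 -0.0887  0.1908] [-0.33  0.31  0.13  1.24 -0.32 -2.  ]
wrist filler_tube [] pred [257.9 471. ]
wrist dipstick [([256.3, 322.4], 0.85), ([387.8, 45.9], 0.62)] pred [260.  324.2]
wrist dipstick_grip [([254.1, 269.1], 0.83), ([413.3, 37.8], 0.77)] pred [260.3 271.8]
wrist dipstick_tip [([300.1, 73.3], 0.63), ([254.5, 272.3], 0.35)] pred [259.4 428.1]
scene filler_tube [([252.2, 207.4], 0.66)] pred [250.1 206.4]
scene dipstick [([252.7, 207.0], 0.7), ([216.2, 147.1], 0.54)] pred [216.6 146.9]
scene dipstick_grip [([212.8, 135.8], 0.68)] pred [210.2 135.7]
scene dipstick_tip [([238.1, 182.8], 0.68)] pred [236.7 182.1]
side filler_tube [([273.6, 193.1], 0.5)] pred [270.4 193.8]
side dipstick [([360.3, 316.8], 0.83), ([311.1, 170.5], 0.71)] pred [310.9 173. ]
side dipstick_grip [([322.1, 169.2], 0.59), ([350.9, 324.9], 0.56)] pred [319.7 168.5]
side dipstick_tip [([361.9, 286.2], 0.51), ([285.5, 185.8], 0.5)] pred [285.6 186. ]
```

View pics/v7.png

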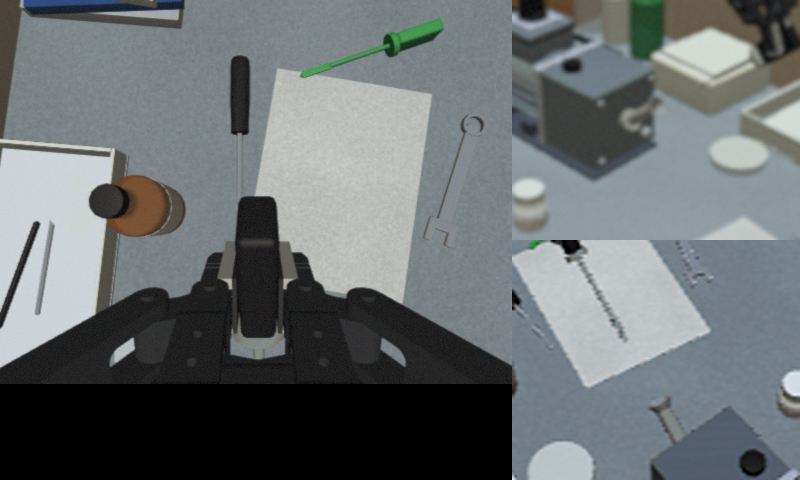

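Run:
```python
from h import *
a=shot('scene');b=shot('side');w=cams.read_camera('wrist');M=np.array(w['mount'])
Rt=frame([0,0,-1],ya(30.1));w['R']=Rt@M[:3,:3];w['t']=np.array([.5402,.2692,.3399])+Rt@M[:3,3]
for c,uv in((a,(252.2,207.4)),(a,(250.4,207.9)),(b,(273.6,193.1)),(b,(269.6,192.9)),(w,(175.4,369))): print(uv,onz(c,uv,.135).round(4))
print(tri([ray(a,(250.4,207.9)),ray(b,(269.6,192.9))]).round(4))
def crop(c,u,v,k=10):
    return cv2.resize(c['pixels'][v-20:v+20,u-20:u+20],(400,400),interpolation=cv2.INTER_CUBIC)
cv2.imwrite('pics/m8.png',np.hstack([crop(a,250,208),crop(b,270,194)])[:,:,::-1])
```

```text
(252.2, 207.4) [ 0.5777 -0.0155  0.135 ]
(250.4, 207.9) [ 0.5833 -0.0171  0.135 ]
(273.6, 193.1) [ 0.5927 -0.0258  0.135 ]
(269.6, 192.9) [ 0.5834 -0.0156  0.135 ]
(175.4, 369) [ 0.5804 -0.0207  0.135 ]
[ 0.5831 -0.0165  0.1356]
```

View pics/m8.png

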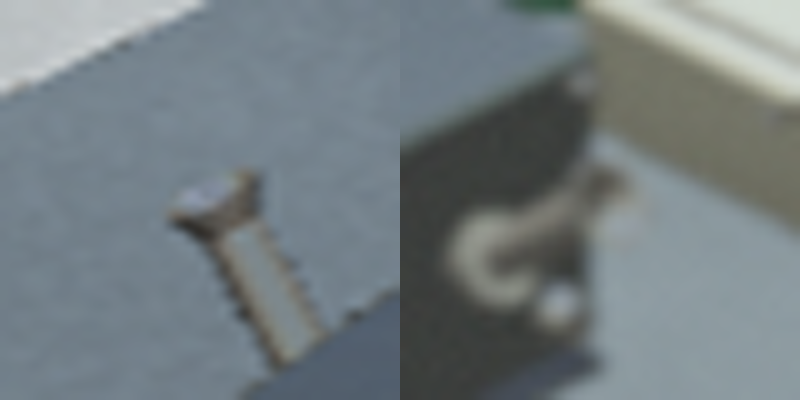

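Left (scene): the tube mouth rim is centred at about (212,195), which is pixel (251.2,207.5). Right (side): the mouth is at about (612,192), which is pixel (271.2,193.2), with the tube's base flange at (490,258).

Run:
```python
from h import *
a=shot('scene');b=shot('side')
m=tri([ray(a,(251.2,207.5)),ray(b,(271.2,193.2))]);print(m.round(4),onz(a,(251.2,207.5),.135).round(4),onz(b,(271.2,193.2),.135).round(4))
m=np.array([.583,-.018,.135])
for yaw in(2,4.5,7):
    q=m-.06*tube(yaw);print(yaw,((proj(a,m)-[230,188])*10).round(),((proj(a,q)-[230,188])*10).round(),((proj(b,m)-[250,174])*10+[400,0]).round(),((proj(b,q)-[250,174])*10+[400,0]).round())
```

```text
[ 0.5829 -0.0192  0.1352] [ 0.5804 -0.0169  0.135 ] [ 0.5861 -0.0208  0.135 ]
2 [203. 197.] [290. 363.] [600. 192.] [508. 240.]
4.5 [203. 197.] [295. 359.] [600. 192.] [504. 242.]
7 [203. 197.] [300. 356.] [600. 192.] [500. 244.]
```

```bash
cat > go.py <<'E'
import sys
from h import *
m=np.array([.583,-.019,.135])
def dep(d): # tip depth inside mouth (m)
    return tool_for(m+tube()*(.123-d),ins_R())
if __name__=='__main__':
    o,Rs=stick_now();tip=o+.123*Rs[:,0];e=tip-m;a=tube()
    lat=e-a*(e@a);print('tip depth',-(e@a).round(4),'lat x,up',(lat@ins_R()[:,1]).round(4),(lat@ins_R()[:,2]).round(4),'axis err deg',np.degrees(np.arccos(np.clip(-(Rs[:,0]@a),-1,1))).round(2), env.get_state()['clock'])
    plan(*dep(float(sys.argv[1])),v=float(sys.argv[2]))
E
python3 go.py -0.015 .03
```

```text
tip depth -0.0909 lat x,up 0.0028 -0.0026 axis err deg 0.08 18.85
3 rows [-0.0963, -0.0034, 0.0314, -0.0, -0.0001, 0.0001]
```

Request:
jog_arm([
  [[-0.0963, -0.0034, 0.0314, 0, 0, 0, 255], [-0.0963, -0.0034, 0.0314, 0, 0, 0, 255], [-0.0963, -0.0034, 0.0314, 0, 0, 0, 255], [0, 0, 0, 0, 0, 0, 255], [0, 0, 0, 0, 0, 0, 255]],
])

```text
clock: 19.35
tcp_pos: [0.5952, -0.1673, 0.2135]
orientation: [0.116, 0.725, -0.667, 0.13]
wrist_force: [-0.1, -0.8, -1.1]
finger_gap: 0.0146
grip_force: 68.2
```

```bash
python3 go.py 0.012 .01
python3 - <<'E'
from h import *
a=shot('scene');b=shot('side')
o,Rs=stick_now();t=o+.123*Rs[:,0];print((proj(a,t)-[230,178])*10,(proj(b,t)-[250,164])*10+[400,0])
def crop(c,u,v):
    return cv2.resize(c['pixels'][v-20:v+20,u-20:u+20],(400,400),interpolation=cv2.INTER_CUBIC)
cv2.imwrite('pics/m9.png',np.hstack([crop(a,250,198),crop(b,270,184)])[:,:,::-1])
E
```

```text
tip depth -0.0149 lat x,up 0.0003 -0.0001 axis err deg 0.14 19.35
3 rows [-0.0338, 0.0, 0.0123, -0.0, -0.0001, 0.0002]
[174.63999996 250.37683231] [630.52320487 278.57990868]
```

View pics/m9.png

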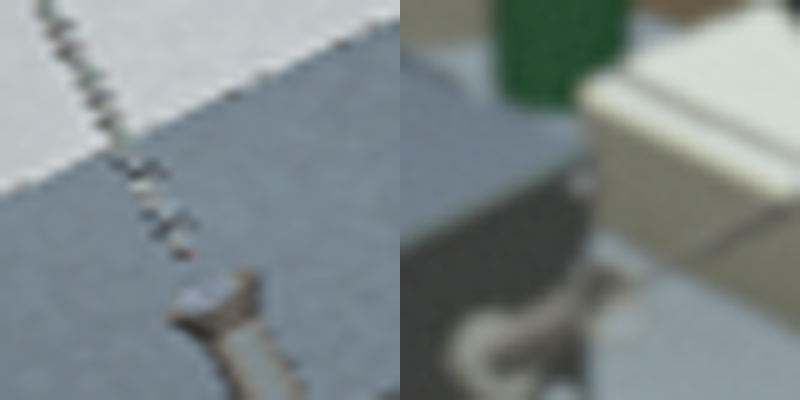

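Scene: the stick tip at (185,255) points to the mouth at (212,293). Side: the tip at (640,280) extends to the mouth at (612,292). It's aligned in both views, so I'll insert.

Request:
jog_arm([
  [[-0.034, 0, 0.0123, 0, 0, 0, 255], [-0.034, 0, 0.0123, 0, 0, 0, 255], [-0.034, 0, 0.0123, 0, 0, 0, 255], [-0.034, 0, 0.0123, 0, 0, 0, 255], [0, 0, 0, 0, 0, 0, 255]],
])

```text
clock: 19.95
tcp_pos: [0.5921, -0.1387, 0.1888]
orientation: [0.116, 0.725, -0.667, 0.129]
wrist_force: [0.3, -0.4, -2.5]
finger_gap: 0.0148
grip_force: 68.2
```

```bash
python3 go.py 0.07 .012
```

```text
tip depth 0.023 lat x,up 0.0013 -0.0003 axis err deg 0.2 19.95
4 rows [-0.0443, -0.0008, 0.0157, 0.0001, 0.0, 0.0003]
```

Request:
jog_arm([
  [[-0.0443, -0.0008, 0.0157, 0, 0, 0, 255], [-0.0443, -0.0008, 0.0157, 0, 0, 0, 255], [-0.0443, -0.0008, 0.0157, 0, 0, 0, 255], [-0.0443, -0.0008, 0.0157, 0, 0, 0, 255], [0, 0, 0, 0, 0, 0, 255]],
])

```text
clock: 20.45
tcp_pos: [0.5899, -0.1022, 0.1585]
orientation: [0.117, 0.725, -0.666, 0.129]
wrist_force: [-0.3, 0.2, -2.3]
finger_gap: 0.0144
grip_force: 68.2
```

```bash
python3 go.py 0.112 .012
```

```text
tip depth 0.0705 lat x,up 0.0007 -0.0 axis err deg 0.24 20.45
4 rows [-0.039, -0.0002, 0.0141, 0.0001, 0.0, 0.0003]
```

Request:
jog_arm([
  [[-0.039, 0, 0.0141, 0, 0, 0, 255], [-0.039, 0, 0.0141, 0, 0, 0, 255], [-0.039, 0, 0.0141, 0, 0, 0, 255], [-0.039, 0, 0.0141, 0, 0, 0, 255], [0, 0, 0, 0, 0, 0, 255]],
])

```text
clock: 20.95
tcp_pos: [0.5876, -0.0708, 0.1322]
orientation: [0.116, 0.725, -0.667, 0.129]
wrist_force: [-0.0, 0.3, -2.4]
finger_gap: 0.0152
grip_force: 68.2
```

Request:
jog_arm([
  [[-0.015, 0, 0.0055, 0, 0, 0, 255], [-0.015, 0, 0.0055, 0, 0, 0, 255], [0, 0, 0, 0, 0, 0, 255]],
])

```text
clock: 21.25
tcp_pos: [0.5878, -0.0658, 0.1282]
orientation: [0.116, 0.724, -0.667, 0.13]
wrist_force: [0.1, -0.3, -2.3]
finger_gap: 0.0152
grip_force: 68.2
```

Request:
jog_arm([
  [[-0.009, 0, 0.0033, 0, 0, 0, 255], [0, 0, 0, 0, 0, 0, 255]],
])

```text
clock: 21.45
tcp_pos: [0.5878, -0.0641, 0.1268]
orientation: [0.116, 0.724, -0.667, 0.13]
wrist_force: [-0.0, 0.6, -1.4]
finger_gap: 0.0148
grip_force: 68.2
```

Request:
jog_arm([
  [[-0.009, 0, 0.0033, 0, 0, 0, 255], [0, 0, 0, 0, 0, 0, 255]],
])

```text
clock: 21.65
tcp_pos: [0.588, -0.0632, 0.1261]
orientation: [0.116, 0.724, -0.667, 0.131]
wrist_force: [-0.4, -3.1, 1.3]
finger_gap: 0.0148
grip_force: 68.5
```

Request:
jog_arm([
  [[-0.006, 0, 0.0022, 0, 0, 0, 255], [0, 0, 0, 0, 0, 0, 255]],
])

```text
clock: 21.85
tcp_pos: [0.588, -0.0632, 0.1261]
orientation: [0.117, 0.723, -0.667, 0.132]
wrist_force: [-2.3, -8.0, 5.2]
finger_gap: 0.0145
grip_force: 69.0
```

Request:
jog_arm([
  [[-0.006, 0, 0.0022, 0, 0, 0, 255], [0, 0, 0, 0, 0, 0, 255], [0, 0, 0, 0, 0, 0, 255]],
])

```text
clock: 22.15
tcp_pos: [0.588, -0.0633, 0.1262]
orientation: [0.118, 0.723, -0.668, 0.133]
wrist_force: [-3.3, -9.9, 10.6]
finger_gap: 0.0147
grip_force: 69.4
```

```bash
python3 go.py -0.06 .03
python3 - <<'E'
from h import *
a=shot('scene');b=shot('side')
def crop(c,u,v):
    return cv2.resize(c['pixels'][v-25:v+25,u-25:u+25],(400,400),interpolation=cv2.INTER_CUBIC)
cv2.imwrite('pics/m10.png',np.hstack([crop(a,250,200),crop(b,272,188)])[:,:,::-1])
E
```

```text
tip depth 0.1213 lat x,up -0.0013 -0.0009 axis err deg 0.46 22.15
7 rows [0.0975, 0.0003, -0.0347, -0.0001, -0.0004, -0.0001]
```

View pics/m10.png

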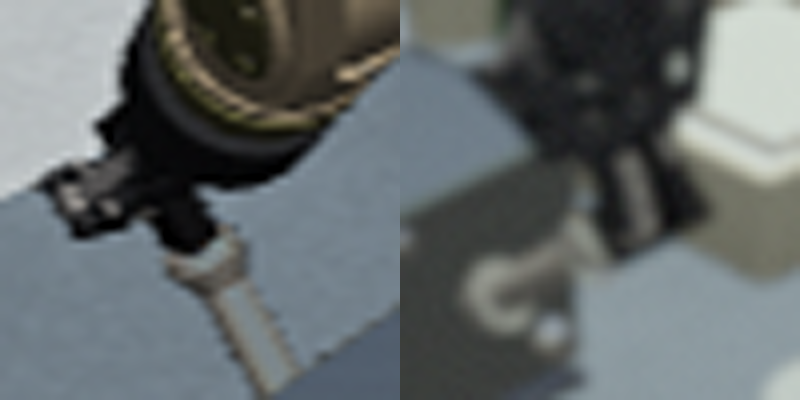

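The collar is seated on the mouth in both views, the motion has stopped, and about 14 N acts along the axis at the full 121–123 mm depth. I'll draw it out now.

Request:
jog_arm([
  [[0.03, 0, -0.011, 0, 0, 0, 255], [0.06, 0, -0.021, 0, 0, 0, 255], [0.0975, 0, -0.0347, 0, 0, 0, 255], [0.0975, 0, -0.0347, 0, 0, 0, 255], [0.0975, 0, -0.0347, 0, 0, 0, 255], [0.0975, 0, -0.0347, 0, 0, 0, 255], [0.0975, 0, -0.0347, 0, 0, 0, 255], [0.0975, 0, -0.0347, 0, 0, 0, 255], [0.0975, 0, -0.0347, 0, 0, 0, 255], [0, 0, 0, 0, 0, 0, 255]],
])

```text
clock: 23.25
tcp_pos: [0.6011, -0.2202, 0.2572]
orientation: [0.115, 0.723, -0.668, 0.133]
wrist_force: [-0.1, -0.5, -2.0]
finger_gap: 0.0145
grip_force: 68.2
```

```bash
cat > lev.py <<'E'
from h import *
o,Rs=stick_now();print('origin',o.round(4),'x',Rs[:,0].round(4),'z',Rs[:,2].round(4),env.get_state()['clock'])
c={n:shot(n) for n in('wrist','scene','side')}
P={}
for n in c:
  for t,k in (('dipstick',0),('dipstick_grip',-.038),('dipstick_tip',.123)):
    e=proj(c[n],o+k*Rs[:,0]);rs=sorted(spotter.landmark_of(t,n),key=lambda r:np.hypot(*(np.array(r['uv'])-e)))[:1]
    print(n,t,[(np.round(r['uv'],1),round(r['conf'],2)) for r in rs],'pred',e.round(1))
x=np.array([np.cos(np.radians(75)),np.sin(np.radians(75)),0])
Rl=np.column_stack([x,np.cross([0,0,1],x),[0,0,1]])
plan(*tool_for(np.array([.53,-.24,.30]),Rl))
E
python3 lev.py
```

```text
origin [ 0.5972 -0.1771  0.2673] x [-0.0557  0.7622 -0.645 ] z [-0.0532  0.6428  0.7642] 23.25
wrist dipstick [(array([256.6, 322.4]), 0.82)] pred [260.  324.2]
wrist dipstick_grip [(array([254.5, 269.7]), 0.61)] pred [260.3 271.8]
wrist dipstick_tip [(array([307.2,  69.9]), 0.63)] pred [259.4 428.1]
scene dipstick [(array([216.2, 151.4]), 0.71)] pred [216.4 149.2]
scene dipstick_grip [(array([214.6, 138. ]), 0.47)] pred [210.1 138. ]
scene dipstick_tip [(array([237.9, 185.4]), 0.59)] pred [236.3 184.6]
side dipstick [(array([310.8, 171.9]), 0.67)] pred [310.4 172.8]
side dipstick_grip [(array([319.4, 168.7]), 0.73)] pred [319.  168.3]
side dipstick_tip [(array([288.6, 184.8]), 0.71)] pred [285.5 185.7]
6 rows [0.037, 0.0486, -0.0062, 0.0, -0.0366, 0.0188]
```

Request:
jog_arm([
  [[0.037, 0.0486, -0.0062, 0, -0.0366, 0.0188, 255], [0.037, 0.0486, -0.0062, 0, -0.0366, 0.0188, 255], [0.037, 0.0486, -0.0062, 0, -0.0366, 0.0188, 255], [0.037, 0.0486, -0.0062, 0, -0.0366, 0.0188, 255], [0.037, 0.0486, -0.0062, 0, -0.0366, 0.0188, 255], [0.037, 0.0486, -0.0062, 0, -0.0366, 0.0188, 255], [0, 0, 0, 0, 0, 0, 255], [0, 0, 0, 0, 0, 0, 255], [0, 0, 0, 0, 0, 0, 255], [0, 0, 0, 0, 0, 0, 255]],
])

```text
clock: 24.85
tcp_pos: [0.5243, -0.265, 0.2653]
orientation: [0.139, -0.6, 0.781, 0.102]
wrist_force: [-1.0, -0.0, -1.3]
finger_gap: 0.0151
grip_force: 68.2
```

```bash
python3 lev.py
python3 - <<'E'
from h import *
a=shot('scene');b=shot('side');w=shot('wrist')
im=np.zeros((600,800,3),np.uint8)
im[:300,:400]=cv2.resize(a['pixels'],(400,300),interpolation=cv2.INTER_AREA);im[:300,400:]=cv2.resize(w['pixels'],(400,300),interpolation=cv2.INTER_AREA)
im[300:,:400]=cv2.resize(b['pixels'][130:220,250:370],(400,300),interpolation=cv2.INTER_CUBIC);im[300:,400:]=cv2.resize(a['pixels'][110:200,170:290],(400,300),interpolation=cv2.INTER_CUBIC)
cv2.imwrite('pics/fin.png',im[:,:,::-1])
E
```

```text
origin [ 0.5307 -0.2392  0.3009] x [ 0.2576  0.9663 -0.001 ] z [-7.0e-04  1.2e-03  1.0e+00] 24.85
wrist dipstick [(array([256.3, 322.4]), 0.63)] pred [259.9 324. ]
wrist dipstick_grip [(array([255.3, 269.8]), 0.87)] pred [260.2 271.5]
wrist dipstick_tip [] pred [259.4 428. ]
scene dipstick [(array([228.1, 121. ]), 0.73)] pred [223.9 119.3]
scene dipstick_grip [(array([223. , 112.4]), 0.57)] pred [220.5 110.6]
scene dipstick_tip [(array([236.2, 154.2]), 0.67)] pred [235.9 149.5]
side dipstick [(array([314. , 176.2]), 0.77)] pred [312.3 176.6]
side dipstick_grip [(array([321.4, 183.1]), 0.65)] pred [320.5 182.4]
side dipstick_tip [(array([290.3, 159.6]), 0.53)] pred [289.  159.9]
1 rows [-0.0012, 0.0004, 0.0011, 0.0, 0.0001, -0.0004]
```

View pics/fin.png

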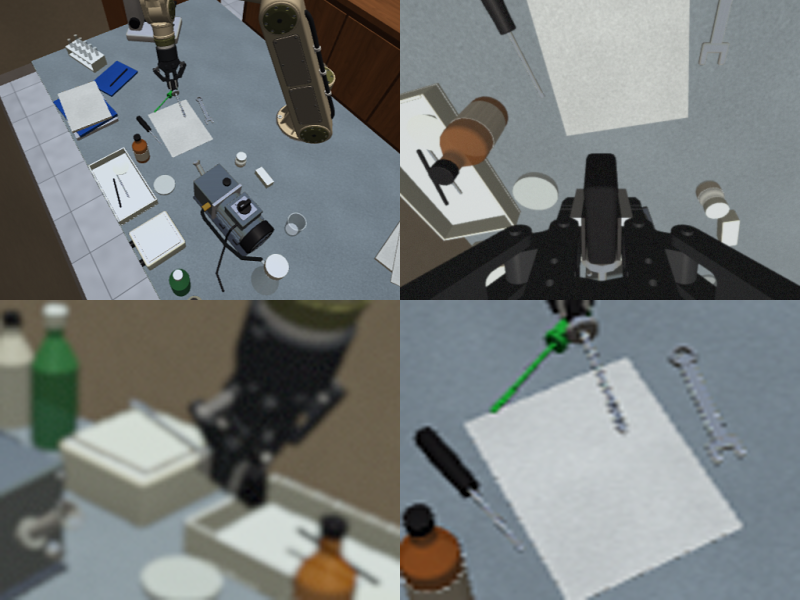

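The final views show the dipstick held level over the bench. Its tip is at (237,150) in the scene camera and (290,160) in the side camera, both within about 2 px of the level prediction. The other things are where they were and the switch is off. Handing in.

```bash
python3 -c "
from h import *
print(ticket.hand_in())"
```

```text
the job is handed in; nothing more can be done
None
```

The job is handed in after about 25 s of the 64 s limit: the pump is off, and the dipstick was pushed in until its collar stopped on the tube mouth, then drawn out. The gripper still holds it level, notched face up, about 30 cm above the bench and clear of the pump. The hand-in returned no verdict.

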